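Spice row into the new rack, reversed

TASK

Move the glass jar, the tin, the square canister and the pepper mill from the wooden rack to the empty dark metal rack, one to a bay, in reverse order: the piece now at the left end goes to the right end of the metal rack, the second from the left to the second from the right, and so on. Stand each one upright in the middle of its bay, setting it down gently: drop none and tip none over.

Things in the scene. Friction and masses are not known exactly. Their poses are not given: they have to be found in the camera images.
- glass_jar_mid (a point): Round straight glass jar with brown contents and a cork stopper, 86 mm high in all, 44 mm across (stopper: top 20 mm, 32 mm across), about 180 g. Origin: its axis, half-way up; z up. Stands free in one bay of the old rack, within 10 mm of the bay's centre.
- tin_mid (a point): Squat round metal tin, 66 mm high, 54 mm across (lid 56 mm, top 16 mm), about 140 g. Origin: its axis, half-way up; z up. Stands free in one bay of the old rack, within 10 mm of the bay's centre.
- canister_mid (a point): Square white ceramic canister, 46 x 46 mm, with a wooden lid 40 x 40 mm, 80 mm high in all (lid: top 14 mm), about 220 g; its flat sides lie along the old rack's x and y. Origin: its axis, half-way up; z up. Stands free in one bay of the old rack, within 10 mm of the bay's centre.
- mill_mid (a point): Turned dark wooden pepper mill, 100 mm high, foot 48 mm across, waist 34 mm across from 30 to 52 mm above its foot, shoulder 44 mm across at 66 to 74 mm, about 160 g. Origin: its axis, half-way up; z up. Stands free in one bay of the old rack, within 10 mm of the bay's centre.
- old_rack: Low wooden rack, full at the start, to the left or right. Board's top 12 mm above the table. Fixed, 120 mm deep (x) by 332 mm long (y). Four bays along y, centred at x = 0, y = 120, 40, -40, -120 mm, each 74 mm wide; 6 mm partitions rise 20 mm above the board; front and back open. Origin on the table under its centre; y to the robot's left, x away from the robot (both within 0.22 rad), z up.
- new_rack: Low dark grey metal rack, empty at the start, on the other side. Board's top 20 mm above the table. Fixed, 120 mm deep (x) by 332 mm long (y). Four bays along y, centred at x = 0, y = 120, 40, -40, -120 mm, each 74 mm wide; 6 mm partitions rise 20 mm above the board; front and back open. Origin on the table under its centre; y to the robot's left, x away from the robot (both within 0.22 rad), z up.
- plaque_glass_jar: Pale metal disc, 16 mm across, 4 mm thick, fixed flat on the old rack's board in front of (49 mm nearer the robot along the rack's x) the spot where the glass jar stands at the start, in line with it; it stays there and only marks the starting bay. Origin under its centre.
- plaque_tin: Pale metal bar, 32 x 10 mm, 4 mm thick, fixed flat on the old rack's board in front of (49 mm nearer the robot along the rack's x) the spot where the tin stands at the start, in line with it; it stays there and only marks the starting bay. Origin under its centre.
- plaque_canister: Pale metal square, 16 x 16 mm, 4 mm thick, fixed flat on the old rack's board in front of (49 mm nearer the robot along the rack's x) the spot where the canister stands at the start, in line with it; it stays there and only marks the starting bay. Origin under its centre.
- plaque_mill: Pale metal diamond, 14 x 14 mm turned by 45 degrees, 4 mm thick, fixed flat on the old rack's board in front of (49 mm nearer the robot along the rack's x) the spot where the pepper mill stands at the start, in line with it; it stays there and only marks the starting bay. Origin under its centre.
Not all that is in view belongs to the job. What is shaped like the part that bears mill_mid but green is not meant. Leave any orange look-alike of the part that bears canister_mid alone.

How it is judged:
By the outcome, as a careful person would: the job done as asked, in the order asked, and still so for the second after the job is handed in, with the robot touching nothing.
It also fails if it takes over 122 s, if anything falls off the work surface, if the arm or the gripper's body presses on something with over 40 N, if the wrist force passes 120 N, or if a joint passes its speed limit or range.

ROBOT

A 6-joint arm with a two-finger parallel gripper is mounted at the origin on the work surface. World frame = base frame: x ahead of the robot, y to its left, z up, the work surface at z = 0. Lengths are in m, angles in rad, forces in N, time in s.
With the tool pointing down it reaches from about 0.375 to 0.9 m from the base axis. Payload 3.1 kg.
Tool frame: the origin (TCP) lies between the finger pads; the fingertips stand manip.nose_length ahead of it and the grasp point (between the pads) lies 5 mm behind it (manip.nose_length is the distance from the TCP to the fingertips, in m); z points along the fingers, y is the line along which they close (so a half turn about z gives the same grasp; the last joint's range is limited). The gripper opens to 85 mm and grips with 20 to 120 N. Pads are 22 mm wide; open, the fingers measure 114 mm over their backs; the gripper's body (76 mm by 85 mm) begins 54 mm behind the grasp point. The pads swing forward as they close: fully open they stand 13 mm farther back than shut.
Start: joints at [0.975, 0.527, 1.433, -0, 1.181, -0.178], TCP at [0.254, 0.571, 0.245] pointing down, gripper open.
Joint ranges: [-3.08, 3.08], [-0.75, 2.2], [0.22, 2.44], [-1.43, 4.57], [0, 2.65], [-2.85, 2.85]. Speed limits (rad/s): [2.79, 2.79, 3.14, 3.14, 3.14, 3.14].

INTERFACE

Orientations are given as a unit quaternion [x, y, z, w].
In Python, from station import monitor, eyes, job, manip gives the robot as it stands.
- The arm moves only by the shell command python3 -m pendant 'ROWS' [FORCE]. ROWS is JSON, a list that holds one entry, the list of rows, each a list of 7 numbers: the shift along the tool's x, y, z as a fraction of full scale, then the turn, a rotation vector about the tool's x, y, z as a fraction of full scale, then the opening, from 0 (shut) to 1 (fully open). A call has 1 to 20 rows; each row shifts and turns the commanded pose from where the row before left it, along the tool's axes as they then stand; what a row does not reach is not made up. Full scale, the value 1, is 800 mm for a shift and 0.12 rad for a turn. A row lasts 1/10 s, in which the tool goes at most 50 mm and 8.59 degrees, less where a joint would pass 70% of its speed; a pose out of reach is approached as far as the arm can. A call with a number of a shift or a turn outside -1 to 1 is refused whole. A call with a gripper value outside its range is refused whole. The fingers move at their own pace and stop on an object; FORCE is the grip in N (left out, the last holds). Time passes only in rows, so rows that do not move let the fingers close. It gives the time, the measured TCP pose, the force, the opening and the grip force at its end, in the units of the state.
- monitor.sense(): the state, without advancing time (a new reading comes with each control period).
- eyes.snapshot(name): name is "scene" or "top" or "wrist"; returns a dict with "pixels" (480x640x3 uint8, red, green, blue), "depth" (480x640 float32, m along the optical axis (not along the pixel's ray), 0 where there is no reading), "intrinsics" (3x3 intrinsics, pixels), "k1" (the pictures are not rectified: a ray, as slopes to the right and down, at radius r is drawn at 1 + k1 r^2 times it, then the intrinsics apply), "eye" and "attitude" of the camera in the world. Camera axes: x right, y down, z forward; pixel columns grow to the right and rows downward; lengths in m; the calibration is good to about 2 mm. A picture is of the moment at which its call begins.
- job.sign_off(): hands the job in; it is judged then, once.
The state is a dict: "t": time; "q": joint angles; "qd": joint speeds; "tau": joint torques, N m; "tcp_pos": TCP position; "tool_rot": TCP orientation; "force": force on the tool from outside, world axes, zero at the start; "ft_torque": the same for the moment, N m; "finger_gap": opening from 0.0 (shut) to 1.0 (fully open); "gripper_force": force on a finger pad.
Only numpy, scipy, OpenCV 4.12 (cv2) and the standard library are available. Lean on these libraries where they do the work, as an engineer would, in place of code of your own. Each camera call takes 0.05 s, during which the arm holds its last target. There are 200 camera calls.

## Working session

There is one attempt and no reset: what is moved stays moved. The work goes in short steps, Python scripts to look and compute and a shell command to move; the robot and the scene stay as the last step left them, time stands still between calls to the robot, and variables do not carry over. Pictures are saved under pics/ and viewed, at most 14 in all, crops included, and the job is handed in when it is done.

```bash
ls; mkdir -p pics; python3 - <<'E'
from station import monitor, eyes, job, manip
import cv2,numpy as np
s=monitor.sense(); print({k:np.round(v,3).tolist() for k,v in s.items()}, manip.nose_length)
for n in ("top","scene"):
    d=eyes.snapshot(n); np.savez(f"pics/{n}0.npz",**d)
    cv2.imwrite(f"pics/{n}0.png",d["pixels"][...,::-1]); print(n,d["intrinsics"],d["k1"],d["eye"],d["attitude"])
E
```

```text
pics
{'t': 0.0, 'q': [0.975, 0.528, 1.434, -0.0, 1.181, -0.178], 'qd': [-0.0, 0.001, 0.002, -0.001, 0.001, 0.001], 'tau': [-0.001, -44.235, -17.802, -0.0, 0.008, -0.0], 'tcp_pos': [0.253, 0.571, 0.244], 'tool_rot': [0.207, 0.978, -0.001, -0.0], 'force': [0.242, -0.676, 0.24], 'ft_torque': [0.054, 0.015, -0.034], 'gripper_force': 0.0, 'finger_gap': 1.001} 0.014
top [[474.3659864    0.         327.97240161]
 [  0.         474.3659864  237.4640754 ]
 [  0.           0.           1.        ]] -0.032055300743571484 [4.67723347e-01 5.31751925e-04 9.59228287e-01] [ 0.70707543 -0.70592097  0.03744494 -0.01782669]
scene [[434.93254338   0.         326.69341051]
 [  0.         434.93254338 239.57508999]
 [  0.           0.           1.        ]] -0.029247904014290033 [0.89605983 0.36638381 0.89768396] [ 0.34750162  0.89878876 -0.25068928 -0.0926082 ]
```

View pics/top0.png

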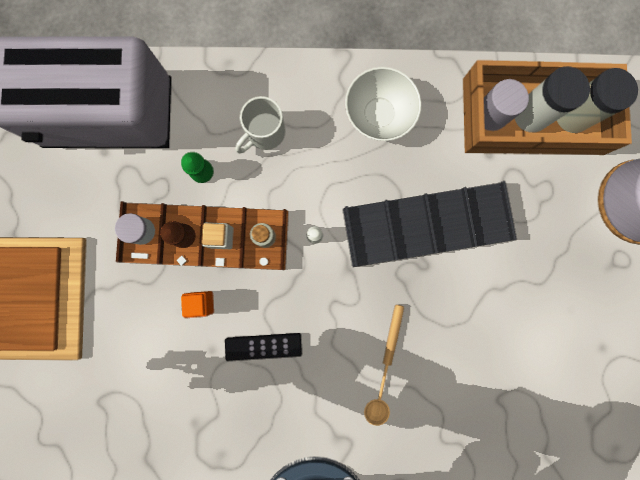

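View pics/scene0.png

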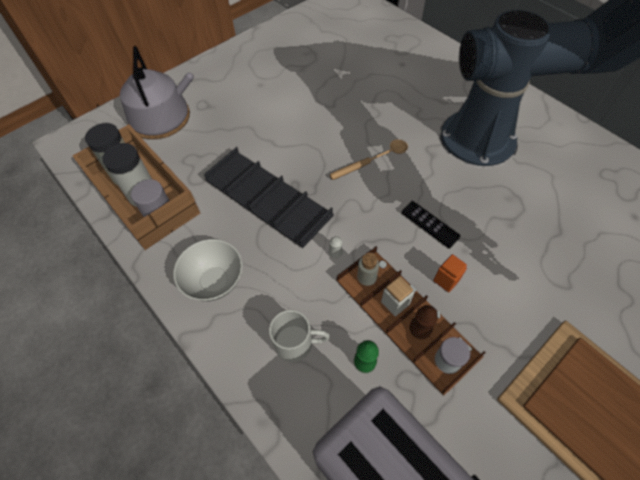

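Top view: the old rack is on the left (cols 117–287). Its pieces from the left are the tin (131,228), mill (178,233), canister (214,235) and jar (261,235). The empty dark rack spans cols 345–517. The look-alikes, a green mill at (195,165) and an orange canister at (196,304), stand off the rack and stay put. In the scene view there is a small white thing between the racks at (336,243).

```bash
cat > h.py <<'E'
import numpy as np,cv2
from scipy.spatial.transform import Rotation as R
def cloud(d):
    K=d["intrinsics"];k=float(d["k1"])
    v,u=np.mgrid[0:480,0:640]
    p=np.stack([u,v],-1).reshape(-1,1,2).astype(np.float64)
    n=cv2.undistortPoints(p,K,np.array([k,0,0,0,0.]),).reshape(480,640,2)
    z=d["depth"][...,None]
    c=np.concatenate([n*z,z],-1)
    return c@R.from_quat(d["attitude"]).as_matrix().T+d["eye"]
def rect(mask,P):
    m=cv2.minAreaRect(P[mask][:,:2].astype(np.float32)); return m
E
python3 - <<'E'
from h import *
d=np.load("pics/top0.npz"); P=cloud(d); Z=P[...,2]; print("table",np.median(Z[380:460,20:100]),np.median(Z[280:320,420:560]))
V,U=np.mgrid[0:480,0:640]
def box(a,b,c,e): return (U>=a)&(U<b)&(V>=c)&(V<e)
for n,b,lo,hi in (("old",(105,297,195,280),.007,.045),("new",(335,530,175,275),.012,.05)):
    m=box(*b)&(Z>lo)&(Z<hi)&(d["depth"]>0); m=cv2.morphologyEx(m.astype(np.uint8),cv2.MORPH_OPEN,np.ones((3,3)))>0
    print(n,rect(m,P),m.sum(),np.percentile(Z[m],[5,25,50,75,95]).round(4))
for n,b,h in (("tin",(108,152,205,250),.078),("mill",(152,200,205,255),.112),("can",(196,238,215,255),.092),("jar",(242,285,215,255),.098),("green",(175,215,145,185),.1),("orange",(178,215,285,322),.08),("white",(300,325,220,245),.05)):
    zz=Z[b[2]:b[3],b[0]:b[1]]; m=box(*b)&(Z>h-.012)&(Z<h+.012)
    q=P[m]; print(n,"max",np.percentile(zz,[50,90,97,99]).round(4),m.sum(),q.mean(0).round(4) if m.sum() else"", cv2.minEnclosingCircle(q[:,:2].astype(np.float32)) if m.sum() else "")
# plaques: bright pixels on old rack
g=d["pixels"].min(-1)
m=(box(120,285,245,275)&(g>170)).astype(np.uint8)
n,l,s,c=cv2.connectedComponentsWithStats(m)
for i in range(1,n):
    if s[i,4]>8: print("plaque",c[i],s[i,4],P[l==i].mean(0).round(4))
big=cv2.resize(d["pixels"][140:330,105:300],None,fx=3,fy=3,interpolation=cv2.INTER_CUBIC)
cv2.imwrite("pics/crop0.png",big[...,::-1])
E
```

```text
table 8.936739091791601e-05 -0.0005294459353301084
old ((0.5447091460227966, 0.22218313813209534), (0.32771459221839905, 0.12039784342050552), 87.48181915283203) 7645 [0.0098 0.0115 0.013  0.0158 0.0333]
new ((0.5697208046913147, -0.22632598876953125), (0.12037064880132675, 0.3316139578819275), 9.482986450195312) 9929 [0.0172 0.0189 0.0202 0.0218 0.0395]
tin max [0.0285 0.0793 0.0804 0.0811] 734 [0.5537 0.3437 0.0778] ((0.5543206334114075, 0.3452429175376892), 0.027961352840065956)
mill max [0.0142 0.1035 0.1104 0.1128] 299 [0.5442 0.2607 0.107 ] ((0.5440874695777893, 0.2624981701374054), 0.018665049225091934)
can max [0.0299 0.0926 0.094  0.0953] 501 [0.5415 0.1853 0.0916] ((0.5422002077102661, 0.18613779544830322), 0.027062470093369484)
jar max [0.0143 0.0972 0.0993 0.1006] 244 [0.5427 0.0991 0.0978] ((0.5431358814239502, 0.09942428767681122), 0.016064513474702835)
green max [0.0028 0.0948 0.0996 0.102 ] 288 [0.6762 0.23   0.095 ] ((0.6776106357574463, 0.2314785271883011), 0.018230585381388664)
orange max [0.0452 0.0809 0.0821 0.0831] 507 [0.4116 0.2239 0.0795] ((0.4116518199443817, 0.22501501441001892), 0.026939773932099342)
white max [0.0012 0.0567 0.0589 0.06  ] 179 [0.5467 0.0024 0.0549] ((0.5472609996795654, 0.0025044113863259554), 0.014688155613839626)
plaque [216. 246.] 17 [0.5204 0.1837 0.0773]
plaque [138.98630137 255.2739726 ] 73 [0.5048 0.3432 0.0293]
plaque [214.66073415 270.27919911] 899 [0.4761 0.2008 0.0041]
plaque [219.44444444 261.55555556] 63 [0.493  0.186  0.0312]
plaque [263.25 261.  ] 48 [0.4945 0.1026 0.0158]
plaque [139.76304348 268.89130435] 460 [0.4786 0.3502 0.0043]
```

View pics/crop0.png

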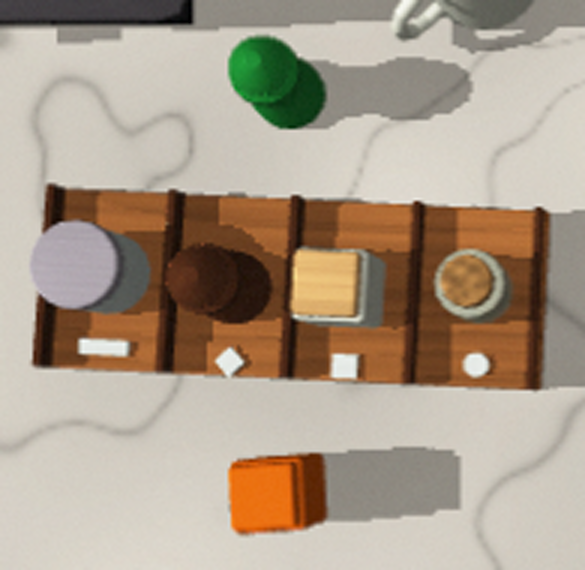

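Crop: tin, mill, canister and jar each stand behind the matching plaque (bar, diamond, square, disc). The green mill (top) and orange canister (bottom) are off the rack, so they are not meant. First move: turn the tool so the fingers close along the rack's x.

```bash
cat >> h.py <<'E'
def delta(x,y,z,th):
    "tool-frame fractions to target position, and yaw turn (units of 0.12 rad) to tool y at world angle th"
    from station import monitor
    s=monitor.sense(); M=R.from_quat(s["tool_rot"]).as_matrix()
    e=M.T@(np.array([x,y,z])-s["tcp_pos"])/.8
    want=np.array([[-np.sin(th),np.cos(th),0],[np.cos(th),np.sin(th),0],[0,0,-1]]).T
    rv=R.from_matrix(M.T@want).as_rotvec()/.12
    print("t",round(s["t"],1),"tcp",np.round(s["tcp_pos"],4),"shift",e.round(4),"turn",rv.round(3),"gap",round(s["finger_gap"],3),"grip",s["gripper_force"],"F",np.round(s["force"],1))
E
python3 -m pendant '[[[0,0,0,0,0,1,1],[0,0,0,0,0,1,1],[0,0,0,0,0,1,1],[0,0,0,0,0,1,1],[0,0,0,0,0,1,1],[0,0,0,0,0,1,1],[0,0,0,0,0,1,1],[0,0,0,0,0,1,1],[0,0,0,0,0,1,1],[0,0,0,0,0,1,1],[0,0,0,0,0,0,1],[0,0,0,0,0,0,1]]]' 40
python3 -c "
from h import *
delta(.554,.344,.15,-.044)"
```

```text
t: 1.3
tcp_pos: [0.2534, 0.571, 0.245]
tool_rot: [0.723, 0.691, -0.0, 0.0]
force: [-0.2, -0.3, -0.3]
finger_gap: 0.996
gripper_force: 0.0
t 1.3 tcp [0.2534 0.571  0.245 ] shift [-0.2667  0.388   0.1187] turn [-0.003  0.006 -0.004] gap 0.996 grip 0.0 F [-0.2 -0.3 -0.3]
```

```bash
python3 -m pendant '[[[-0.0267,0.0388,0,0,0,0,1],[-0.0267,0.0388,0,0,0,0,1],[-0.0267,0.0388,0,0,0,0,1],[-0.0267,0.0388,0,0,0,0,1],[-0.0267,0.0388,0,0,0,0,1],[-0.0267,0.0388,0,0,0,0,1],[-0.0267,0.0388,0,0,0,0,1],[-0.0267,0.0388,0,0,0,0,1],[-0.0267,0.0388,0,0,0,0,1],[-0.0267,0.0388,0,0,0,0,1],[0,0,0.03,0,0,0,1],[0,0,0.03,0,0,0,1],[0,0,0.03,0,0,0,1],[0,0,0,0,0,0,1],[0,0,0,0,0,0,1]]]'
python3 - <<'E'
from h import *
from station import eyes
delta(.554,.344,.037,-.044)
d=eyes.snapshot("wrist"); np.savez("pics/w1.npz",**d); cv2.imwrite("pics/w1.png",d["pixels"][...,::-1])
E
```

```text
t: 2.8
tcp_pos: [0.5535, 0.3433, 0.1732]
tool_rot: [0.723, 0.691, -0.0, -0.0]
force: [0.0, 0.2, 0.6]
finger_gap: 0.996
gripper_force: 0.0
t 2.8 tcp [0.5535 0.3433 0.1732] shift [0.001  0.0007 0.1702] turn [-0.006  0.003 -0.016] gap 0.996 grip 0.0 F [0.  0.2 0.6]
```

View pics/w1.png

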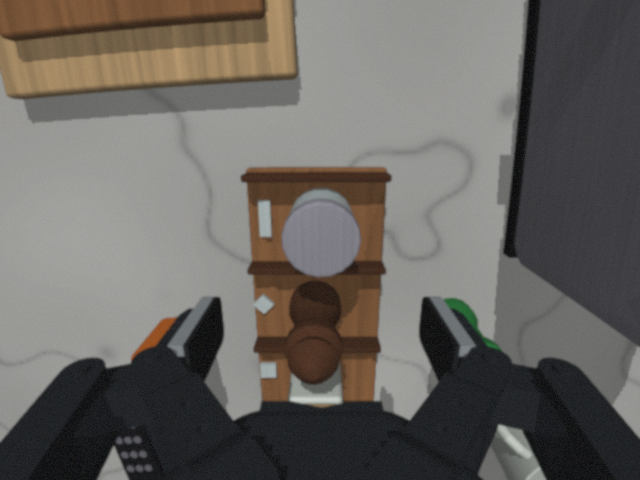

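Wrist view: the tin at (321,237) is centred between the fingers (col ~321) with clear ground on both finger sides. Descend and grip.

```bash
python3 -m pendant '[[[0.001,0.0007,0.02,0,0,0,1],[0,0,0.02,0,0,0,1],[0,0,0.02,0,0,0,1],[0,0,0.02,0,0,0,1],[0,0,0.02,0,0,0,1],[0,0,0.02,0,0,0,1],[0,0,0.02,0,0,0,1],[0,0,0.02,0,0,0,1],[0,0,0.01,0,0,0,1],[0,0,0,0,0,0,1],[0,0,0,0,0,0,0],[0,0,0,0,0,0,0],[0,0,0,0,0,0,0],[0,0,0,0,0,0,0],[0,0,0,0,0,0,0],[0,0,0,0,0,0,0],[0,0,0,0,0,0,0],[0,0,0,0,0,0,0]]]' 40
python3 -c "
from h import *
delta(.554,.344,.037,-.044)"
```

```text
t: 4.65
tcp_pos: [0.5547, 0.3444, 0.0385]
tool_rot: [0.724, 0.69, 0.001, 0.0]
force: [-0.9, -0.3, 4.5]
finger_gap: 0.635
gripper_force: 37.9
t 4.7 tcp [0.5547 0.3444 0.0385] shift [-0.0005 -0.0008  0.0019] turn [ 0.013 -0.006 -0.025] gap 0.635 grip 37.94922888278961 F [-0.9 -0.3  4.5]
```

```bash
python3 -m pendant '[[[0,0,-0.005,0,0,0,0],[0,0,-0.015,0,0,0,0],[0,0,-0.025,0,0,0,0],[0,0,-0.025,0,0,0,0],[0,0,-0.025,0,0,0,0],[0,0,-0.025,0,0,0,0],[0,0,-0.025,0,0,0,0],[0,0,-0.025,0,0,0,0],[0,0,-0.015,0,0,0,0],[0,0,-0.005,0,0,0,0],[0,0,0,0,0,0,0]]]'
python3 -c "
from h import *
delta(.5895,-.3447,.0475,.1655)"
```

```text
t: 5.75
tcp_pos: [0.5542, 0.3441, 0.1897]
tool_rot: [0.724, 0.69, 0.0, 0.0]
force: [-0.5, 0.5, -1.0]
finger_gap: 0.63
gripper_force: 38.7
t 5.8 tcp [0.5542 0.3441 0.1897] shift [-0.858   0.0844  0.1776] turn [ 5.000e-03 -1.000e-03 -1.771e+00] gap 0.63 grip 38.7122118473053 F [-0.5  0.5 -1. ]
```

```bash
python3 -m pendant '[[[-0.02,0.0044,0,0,0,0,0],[-0.035,0.0044,0,0,0,0,0],[-0.05,0.0045,0,0,0,0,0],[-0.05,0.0045,0,0,0,0,0],[-0.05,0.0045,0,0,0,0,0],[-0.05,0.0045,0,0,0,0,0],[-0.05,0.0045,0,0,0,0,0],[-0.05,0.0045,0,0,0,0,0],[-0.05,0.0045,0,0,0,0,0],[-0.05,0.0045,0,0,0,0,0],[-0.05,0.0045,0,0,0,0,0],[-0.05,0.0045,0,0,0,0,0],[-0.05,0.0045,0,0,0,0,0],[-0.05,0.0045,0,0,0,0,0],[-0.05,0.0045,0,0,0,0,0],[-0.05,0.0045,0,0,0,0,0],[-0.05,0.0045,0,0,0,0,0],[-0.035,0.0044,0,0,0,0,0],[-0.018,0.0044,0,0,0,0,0],[0,0,0,0,0,0,0]]]'
python3 -m pendant '[[[0,0,0,0,0,-0.6,0],[0,0,0,0,0,-0.6,0],[0,0,0,0,0,-0.57,0],[0,0,0,0,0,0,0],[0,0,0,0,0,0,0]]]'
python3 - <<'E'
from h import *
from station import eyes
delta(.5895,-.3447,.0475,.1655)
d=eyes.snapshot("wrist"); np.savez("pics/w2.npz",**d); cv2.imwrite("pics/w2.png",d["pixels"][...,::-1])
E
```

```text
t: 7.75
tcp_pos: [0.589, -0.347, 0.1881]
tool_rot: [0.725, 0.689, -0.0, -0.0]
force: [0.1, 0.4, 0.3]
finger_gap: 0.632
gripper_force: 38.7
t: 8.25
tcp_pos: [0.5897, -0.3431, 0.189]
tool_rot: [0.646, 0.763, 0.0, -0.001]
force: [0.3, 0.4, -2.1]
finger_gap: 0.633
gripper_force: 38.7
t 8.2 tcp [ 0.5897 -0.3431  0.189 ] shift [-0.0022 -0.0004  0.1769] turn [-0.008 -0.012 -0.001] gap 0.633 grip 38.711979389190674 F [ 0.3  0.4 -2.1]
```

View pics/w2.png

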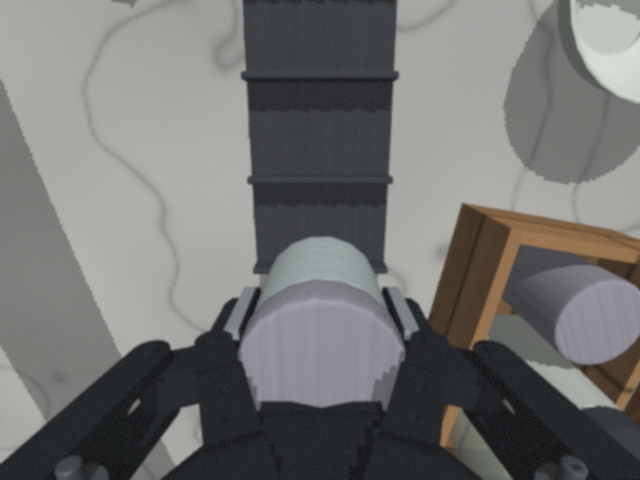

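Wrist view: the tin is held level between the fingers at (322,330), over the right end bay. The partition at row 268 lies on its left, and the crate at right is clear of the fingers. Lower it to just above the board.

```bash
python3 -m pendant '[[[-0.0022,-0.0004,0.01,0,0,0,0],[0,0,0.02,0,0,0,0],[0,0,0.025,0,0,0,0],[0,0,0.025,0,0,0,0],[0,0,0.025,0,0,0,0],[0,0,0.025,0,0,0,0],[0,0,0.02,0,0,0,0],[0,0,0.01,0,0,0,0],[0,0,0.01,0,0,0,0],[0,0,0.005,0,0,0,0],[0,0,0,0,0,0,0],[0,0,0,0,0,0,0]]]'
python3 -c "
from h import *
delta(.5895,-.3447,.0465,.1655)"
```

```text
t: 9.5
tcp_pos: [0.5903, -0.3469, 0.05]
tool_rot: [0.646, 0.763, -0.0, 0.001]
force: [-0.0, -0.2, -0.8]
finger_gap: 0.635
gripper_force: 38.7
t 9.5 tcp [ 0.5903 -0.3469  0.05  ] shift [ 0.0029 -0.0006  0.0043] turn [ 0.007  0.009 -0.001] gap 0.635 grip 38.71310234069824 F [-0.  -0.2 -0.8]
```

```bash
python3 -m pendant '[[[0.0022,0,0.002,0,0,0,0],[0,0,0.0012,0,0,0,0],[0,0,0.001,0,0,0,0],[0,0,0,0,0,0,0],[0,0,0,0,0,0,0]]]'
python3 -c "
from h import *
delta(.5895,-.3447,.0465,.1655)"
```

```text
t: 10.0
tcp_pos: [0.5897, -0.3449, 0.0465]
tool_rot: [0.646, 0.763, -0.0, 0.0]
force: [-0.6, 0.4, 3.8]
finger_gap: 0.631
gripper_force: 38.4
t 10.0 tcp [ 0.5897 -0.3449  0.0465] shift [ 0.0003 -0.0002  0.0001] turn [0.002 0.003 0.   ] gap 0.631 grip 38.39653730392456 F [-0.6  0.4  3.8]
```

```bash
python3 -m pendant '[[[0,0,0.0003,0,0,0,0],[0,0,0,0,0,0,0.75],[0,0,0,0,0,0,0.85],[0,0,0,0,0,0,1],[0,0,0,0,0,0,1],[0,0,0,0,0,0,1],[0,0,0,0,0,0,1],[0,0,-0.01,0,0,0,1],[0,0,-0.03,0,0,0,1],[0,0,-0.04,0,0,0,1],[0,0,-0.04,0,0,0,1],[0,0,-0.04,0,0,0,1],[0,0,-0.04,0,0,0,1],[0,0,0,0,0,0.6,1],[0,0,0,0,0,0.6,1],[0,0,0,0,0,0.57,1],[0,0,0,0,0,0,1],[0,0,0,0,0,0,1]]]'
python3 -c "
from h import *
delta(.544,.2615,.18,-.044)"
```

```text
t: 11.8
tcp_pos: [0.5896, -0.3448, 0.2061]
tool_rot: [0.723, 0.691, 0.0, 0.0]
force: [-0.2, -0.3, 0.6]
finger_gap: 1.002
gripper_force: 0.0
t 11.8 tcp [ 0.5896 -0.3448  0.2061] shift [ 0.7545 -0.0914  0.0325] turn [ 0.002  0.002 -0.013] gap 1.002 grip 0.0 F [-0.2 -0.3  0.6]
```

```bash
python3 -m pendant '[[[0.02,-0.0054,0,0,0,0,1],[0.035,-0.0054,0,0,0,0,1],[0.05,-0.0054,0,0,0,0,1],[0.05,-0.0054,0,0,0,0,1],[0.05,-0.0054,0,0,0,0,1],[0.05,-0.0054,0,0,0,0,1],[0.05,-0.0054,0,0,0,0,1],[0.05,-0.0054,0,0,0,0,1],[0.05,-0.0054,0,0,0,0,1],[0.05,-0.0054,0,0,0,0,1],[0.05,-0.0054,0,0,0,0,1],[0.05,-0.0054,0,0,0,0,1],[0.05,-0.0054,0,0,0,0,1],[0.05,-0.0054,0,0,0,0,1],[0.05,-0.0054,0,0,0,0,1],[0.03,-0.0054,0,0,0,0,1],[0.0195,-0.005,0,0,0,0,1],[0,0,0,0,0,0,1],[0,0,0,0,0,0,1],[0,0,0,0,0,0,1]]]'
python3 - <<'E'
from h import *
from station import eyes
delta(.544,.2615,.077,-.044)
d=eyes.snapshot("wrist"); np.savez("pics/w3.npz",**d); P=cloud(d)
w=(P[...,2]>.1)&(P[...,2]<.116)&(abs(P[...,0]-.544)<.03)&(abs(P[...,1]-.2615)<.03); print("mill top",w.sum(),P[w].mean(0) if w.any() else 0)
d=eyes.snapshot("top"); P=cloud(d); b=(P[...,2]>.078)&(P[...,2]<.095)&(abs(P[...,0]-.5895)<.05)&(abs(P[...,1]+.345)<.05); print("tin",cv2.minEnclosingCircle(P[b][:,:2].astype(np.float32)),P[b].mean(0),np.percentile(P[b][:,2],[5,50,95]))
cv2.imwrite("pics/t3.png",cv2.resize(d["pixels"][150:300,100:540],None,fx=1.8,fy=1.8)[...,::-1])
E
```

```text
t: 13.8
tcp_pos: [0.5452, 0.2601, 0.2057]
tool_rot: [0.724, 0.69, -0.0, 0.0]
force: [0.2, 0.2, 0.5]
finger_gap: 0.998
gripper_force: 0.0
t 13.8 tcp [0.5452 0.2601 0.2057] shift [ 0.0018 -0.0016  0.1609] turn [-0.001  0.005 -0.036] gap 0.998 grip 0.0 F [0.2 0.2 0.5]
mill top 1736 [0.54328733 0.26466643 0.10680626]
tin ((0.5894035696983337, -0.34324464201927185), 0.028613975271582603) [ 0.58940659 -0.34198739  0.08540515] [0.08203233 0.08555849 0.08804535]
```

View pics/t3.png

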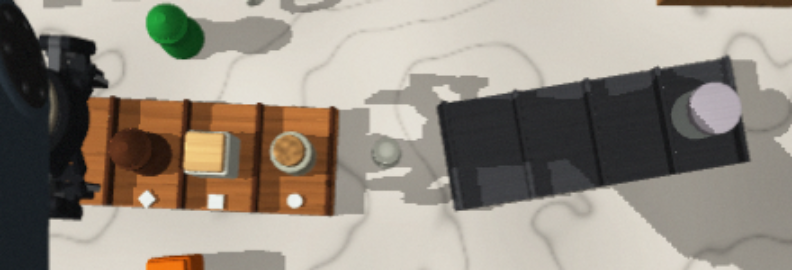

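The tin stands upright in the right end bay, about 1–2 mm from centre (crop (715,107)). Now the dark mill: descend and grip its shoulder.

```bash
python3 -m pendant '[[[0.003,-0.0016,0.02,0,0,0,1],[0,0,0.025,0,0,0,1],[0,0,0.025,0,0,0,1],[0,0,0.025,0,0,0,1],[0,0,0.025,0,0,0,1],[0,0,0.025,0,0,0,1],[0,0,0.0146,0,0,0,1],[0,0,0.005,0,0,0,1],[0,0,0,0,0,0,1],[0,0,0,0,0,0,0.6],[0,0,0,0,0,0,0.5],[0,0,0,0,0,0,0],[0,0,0,0,0,0,0],[0,0,0,0,0,0,0],[0,0,0,0,0,0,0],[0,0,0,0,0,0,0],[0,0,0,0,0,0,0],[0,0,0,0,0,0,0]]]' 40
python3 -c "
from h import *
delta(.544,.2625,.074,-.044)"
```

```text
t: 15.7
tcp_pos: [0.5441, 0.2642, 0.0752]
tool_rot: [0.723, 0.69, 0.001, 0.0]
force: [-2.0, -1.2, 6.1]
finger_gap: 0.494
gripper_force: 40.1
t 15.7 tcp [0.5441 0.2642 0.0752] shift [-0.0021 -0.      0.0015] turn [ 0.011 -0.003 -0.023] gap 0.494 grip 40.1440061093308 F [-2.  -1.2  6.1]
```

```bash
python3 - <<'E'
from h import *
from station import eyes
d=eyes.snapshot("wrist"); cv2.imwrite("pics/w4.png",d["pixels"][...,::-1])
E
```

```text
(no output)
```

View pics/w4.png

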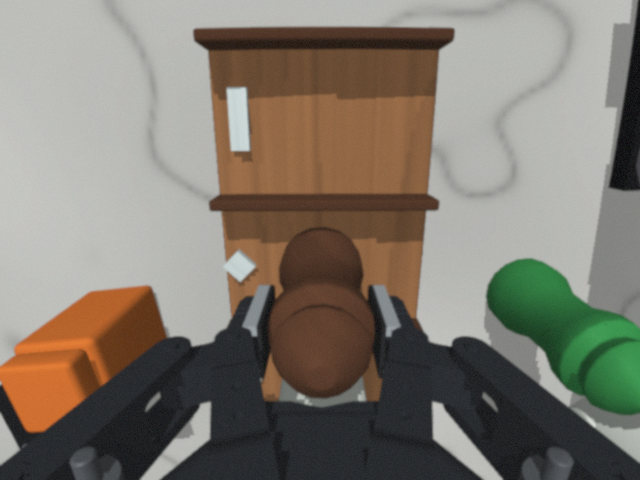

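Wrist view: the pads clasp the dark mill's shoulder at about row 320 (cols 262 and 380). The orange and green look-alikes are clear. Lift it.

```bash
python3 -m pendant '[[[0,0,-0.004,0,0,0,0],[0,0,-0.008,0,0,0,0],[0,0,-0.015,0,0,0,0],[0,0,-0.025,0,0,0,0],[0,0,-0.025,0,0,0,0],[0,0,-0.025,0,0,0,0],[0,0,-0.025,0,0,0,0],[0,0,-0.025,0,0,0,0],[0,0,-0.015,0,0,0,0],[0,0,-0.008,0,0,0,0],[0,0,0,0,0,0,0],[0,0,0,0,0,0,0]]]'
python3 - <<'E'
from h import *
from station import eyes
delta(.5763,-.2658,.085,.1655)
d=eyes.snapshot("wrist"); cv2.imwrite("pics/w5.png",d["pixels"][...,::-1])
E
```

```text
t: 16.95
tcp_pos: [0.5432, 0.2638, 0.2133]
tool_rot: [0.724, 0.69, -0.001, -0.0]
force: [0.0, 0.4, -1.8]
finger_gap: 0.492
gripper_force: 40.9
t 16.9 tcp [0.5432 0.2638 0.2133] shift [-0.6593  0.0727  0.1606] turn [-0.013  0.003 -1.771] gap 0.492 grip 40.883950889110565 F [ 0.   0.4 -1.8]
```

View pics/w5.png

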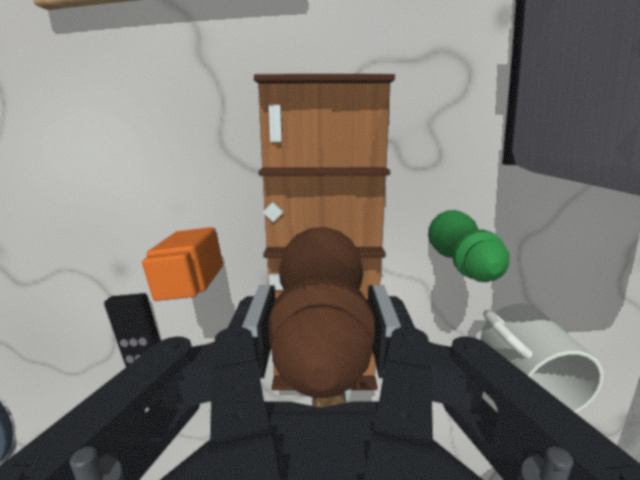

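Wrist view: the mill is held exactly as before, upright. Carry it.

```bash
python3 -m pendant '[[[-0.02,0.0048,0,0,0,0,0],[-0.035,0.0048,0,0,0,0,0],[-0.05,0.0049,0,0,0,0,0],[-0.05,0.0049,0,0,0,0,0],[-0.05,0.0049,0,0,0,0,0],[-0.05,0.0049,0,0,0,0,0],[-0.05,0.0049,0,0,0,0,0],[-0.05,0.0049,0,0,0,0,0],[-0.05,0.0049,0,0,0,0,0],[-0.05,0.0049,0,0,0,0,0],[-0.05,0.0048,0,0,0,0,0],[-0.05,0.0048,0,0,0,0,0],[-0.05,0.0048,0,0,0,0,0],[-0.035,0.0048,0,0,0,0,0],[-0.0193,0.0048,0,0,0,0,0],[0,0,0,0,0,-0.59,0],[0,0,0,0,0,-0.59,0],[0,0,0,0,0,-0.59,0],[0,0,0,0,0,0,0],[0,0,0,0,0,0,0]]]'
python3 -m pendant '[[[0,0,0.01,0,0,0,0],[0,0,0.02,0,0,0,0],[0,0,0.025,0,0,0,0],[0,0,0.025,0,0,0,0],[0,0,0.025,0,0,0,0],[0,0,0.02,0,0,0,0],[0,0,0.01,0,0,0,0],[0,0,0.005,0,0,0,0],[0,0,0,0,0,0,0],[0,0,0,0,0,0,0]]]'
python3 - <<'E'
from h import *
delta(.5763,-.2658,.0832,.1655)
E
```

```text
t: 19.0
tcp_pos: [0.5768, -0.2652, 0.2136]
tool_rot: [0.647, 0.763, -0.0, -0.001]
force: [0.3, 0.1, -2.7]
finger_gap: 0.496
gripper_force: 40.9
t: 20.0
tcp_pos: [0.5777, -0.2659, 0.1027]
tool_rot: [0.646, 0.763, 0.0, 0.001]
force: [-0.1, 0.0, -1.9]
finger_gap: 0.492
gripper_force: 40.9
t 20.0 tcp [ 0.5777 -0.2659  0.1027] shift [ 0.0005 -0.0017  0.0244] turn [ 0.009  0.009 -0.001] gap 0.492 grip 40.88889288716018 F [-0.1  0.  -1.9]
```

```bash
python3 - <<'E'
from h import *
from station import eyes,monitor
t=monitor.sense()["tcp_pos"]
for n in("wrist","top","scene"):
    P=cloud(eyes.snapshot(n)); m=(np.hypot(P[...,0]-t[0],P[...,1]-t[1])<.03)
    q=P[m&(P[...,2]>.10)&(P[...,2]<.17)]; print(n,len(q),np.percentile(q[:,2],[50,99]) if len(q) else 0)
    for a,b in((.108,.118),(.118,.128),(.128,.145)):
        k=q[(q[:,2]>a)&(q[:,2]<b)]
        if len(k)>20:
            A=np.c_[2*k[:,:2],np.ones(len(k))]; s=np.linalg.lstsq(A,(k[:,:2]**2).sum(1),rcond=None)[0]
            print(a,len(k),"fit",s[:2].round(4),np.sqrt(s[2]+s[:2]@s[:2]).round(4),k.mean(0).round(4))
E
```

```text
wrist 20982 [0.13464892 0.16971325]
0.108 3570 fit [ 0.5775 -0.2687] 0.0216 [ 0.5752 -0.2549  0.1143]
0.118 2606 fit [ 0.5774 -0.2693] 0.0221 [ 0.576  -0.2588  0.1248]
0.128 7562 fit [ 0.5768 -0.2598] 0.0147 [ 0.5766 -0.2619  0.1348]
top 197 [0.11801164 0.16332543]
0.108 87 fit [ 0.5803 -0.2623] 0.017 [ 0.58   -0.2504  0.1139]
0.118 41 fit [ 0.5842 -0.2566] 0.0126 [ 0.5841 -0.2513  0.1231]
0.128 49 fit [ 0.5861 -0.246 ] 0.0117 [ 0.5824 -0.2525  0.1321]
scene 418 [0.13047934 0.16882443]
0.108 82 fit [ 0.5791 -0.2705] 0.0238 [ 0.577  -0.2531  0.1139]
0.118 63 fit [ 0.5794 -0.2709] 0.0224 [ 0.5781 -0.2565  0.1232]
0.128 143 fit [ 0.5779 -0.2684] 0.0186 [ 0.5746 -0.2615  0.135 ]
```

```bash
python3 -m pendant '[[[0.003,-0.0015,0.008,0,0,0,0],[0,0,0.007,0,0,0,0],[0,0,0.004,0,0,0,0],[0,0,0.002,0,0,0,0],[0,0,0.0012,0,0,0,0],[0,0,0.001,0,0,0,0],[0,0,0,0,0,0,0],[0,0,0,0,0,0,0]]]'
python3 - <<'E'
from h import *
delta(.5763,-.2634,.0832,.1655)
E
```

```text
t: 20.95
tcp_pos: [0.5757, -0.2635, 0.0836]
tool_rot: [0.646, 0.763, 0.0, 0.0]
force: [0.5, -0.2, -1.8]
finger_gap: 0.49
gripper_force: 40.9
t 20.9 tcp [ 0.5757 -0.2635  0.0836] shift [0.     0.0008 0.0005] turn [ 0.002  0.002 -0.001] gap 0.49 grip 40.89417555369437 F [ 0.5 -0.2 -1.8]
```

```bash
python3 -m pendant '[[[0,0,0.0008,0,0,0,0],[0,0,0.0005,0,0,0,0],[0,0,0,0,0,0,0],[0,0,0,0,0,0,0]]]'
```

```text
t: 21.35
tcp_pos: [0.5757, -0.2637, 0.0832]
tool_rot: [0.646, 0.763, -0.0, 0.0]
force: [-3.0, 0.3, 5.6]
finger_gap: 0.494
gripper_force: 41.4
```

```bash
python3 -m pendant '[[[0,0,0,0,0,0,0.6],[0,0,0,0,0,0,0.75],[0,0,0,0,0,0,1],[0,0,0,0,0,0,1],[0,0,0,0,0,0,1],[0,0,0,0,0,0,1],[0,0,0,0,0,0,1],[0,0,-0.01,0,0,0,1],[0,0,-0.03,0,0,0,1],[0,0,-0.04,0,0,0,1],[0,0,-0.04,0,0,0,1],[0,0,-0.04,0,0,0,1],[0,0,0,0,0,0.6,1],[0,0,0,0,0,0.6,1],[0,0,0,0,0,0.57,1],[0,0,0,0,0,0,1],[0,0,0,0,0,0,1]]]'
python3 -c "
from h import *
delta(.542,.186,.052,-.044)"
```

```text
t: 23.05
tcp_pos: [0.5756, -0.2634, 0.2108]
tool_rot: [0.723, 0.691, 0.0, 0.0]
force: [-0.4, 0.5, 0.5]
finger_gap: 1.001
gripper_force: 0.0
t 23.1 tcp [ 0.5756 -0.2634  0.2108] shift [ 0.5593 -0.0676  0.1984] turn [ 0.003  0.002 -0.013] gap 1.001 grip 0.0 F [-0.4  0.5  0.5]
```

```bash
python3 -m pendant '[[[0.02,-0.0052,0,0,0,0,1],[0.035,-0.0052,0,0,0,0,1],[0.05,-0.0052,0,0,0,0,1],[0.05,-0.0052,0,0,0,0,1],[0.05,-0.0052,0,0,0,0,1],[0.05,-0.0052,0,0,0,0,1],[0.05,-0.0052,0,0,0,0,1],[0.05,-0.0052,0,0,0,0,1],[0.05,-0.0052,0,0,0,0,1],[0.05,-0.0052,0,0,0,0,1],[0.05,-0.0052,0,0,0,0,1],[0.035,-0.0052,0,0,0,0,1],[0.0193,-0.0052,0,0,0,0,1],[0,0,0,0,0,0,1],[0,0,0,0,0,0,1],[0,0,0,0,0,0,1]]]'
python3 - <<'E'
from h import *
from station import eyes
delta(.542,.186,.05,-.044)
d=eyes.snapshot("wrist"); cv2.imwrite("pics/w6.png",d["pixels"][...,::-1]); P=cloud(d)
w=(P[...,2]>.085)&(P[...,2]<.1)&(abs(P[...,0]-.542)<.035)&(abs(P[...,1]-.186)<.035); print("can lid",w.sum(),cv2.minAreaRect(P[w][:,:2].astype(np.float32)))
d=eyes.snapshot("top"); P=cloud(d); b=(P[...,2]>.1)&(abs(P[...,0]-.5763)<.03)&(abs(P[...,1]+.2658)<.03); print("mill",P[b].mean(0),np.percentile(P[b][:,2],[5,50,95]))
E
```

```text
t: 24.65
tcp_pos: [0.5427, 0.1848, 0.2104]
tool_rot: [0.724, 0.69, -0.0, 0.0]
force: [-0.5, -0.2, -0.6]
finger_gap: 0.998
gripper_force: 0.0
t 24.6 tcp [0.5427 0.1848 0.2104] shift [ 0.0016 -0.001   0.2005] turn [-0.001  0.004 -0.036] gap 0.998 grip 0.0 F [-0.5 -0.2 -0.6]
can lid 2641 ((0.5404112339019775, 0.18711626529693604), (0.039215024560689926, 0.04005947336554527), 87.43041229248047)
mill [ 0.57512785 -0.26182803  0.11348959] [0.1062528  0.1141387  0.12024773]
```

View pics/w6.png

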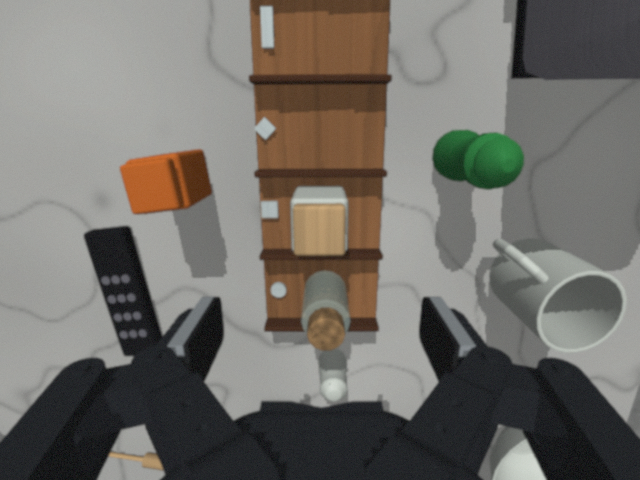

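Wrist view: the white canister with its wooden lid is at (320,225), square with the rack. The orange one at (165,182) is left of it, off the rack. Descend and grip.

```bash
python3 -m pendant '[[[0.0025,-0.0015,0.02,0,0,0,1],[0,0,0.03,0,0,0,1],[0,0,0.03,0,0,0,1],[0,0,0.03,0,0,0,1],[0,0,0.03,0,0,0,1],[0,0,0.03,0,0,0,1],[0,0,0.02,0,0,0,1],[0,0,0.01,0,0,0,1],[0,0,0,0,0,0,1],[0,0,0,0,0,0,0.65],[0,0,0,0,0,0,0.57],[0,0,0,0,0,0,0],[0,0,0,0,0,0,0],[0,0,0,0,0,0,0],[0,0,0,0,0,0,0],[0,0,0,0,0,0,0],[0,0,0,0,0,0,0],[0,0,0,0,0,0,0]]]' 45
python3 -m pendant '[[[0,0,-0.004,0,0,0,0],[0,0,-0.008,0,0,0,0],[0,0,-0.02,0,0,0,0],[0,0,-0.025,0,0,0,0],[0,0,-0.03,0,0,0,0],[0,0,-0.03,0,0,0,0],[0,0,-0.03,0,0,0,0],[0,0,-0.03,0,0,0,0],[0,0,-0.015,0,0,0,0],[0,0,-0.008,0,0,0,0],[0,0,0,0,0,0,0],[0,0,0,0,0,0,0]]]'
python3 -c "
from h import *
delta(.5631,-.1868,.06,.1655)"
```

```text
t: 26.55
tcp_pos: [0.5422, 0.1882, 0.0516]
tool_rot: [0.723, 0.69, 0.001, 0.001]
force: [0.2, 0.4, 6.3]
finger_gap: 0.535
gripper_force: 47.6
t: 27.75
tcp_pos: [0.5406, 0.188, 0.2093]
tool_rot: [0.724, 0.69, -0.001, -0.001]
force: [-0.7, -0.3, -1.8]
finger_gap: 0.532
gripper_force: 46.7
t 27.8 tcp [0.5406 0.188  0.2093] shift [-0.4665  0.0505  0.1868] turn [-0.02   0.002 -1.771] gap 0.532 grip 46.70787513256073 F [-0.7 -0.3 -1.8]
```

```bash
python3 -m pendant '[[[-0.02,0.0046,0,0,0,0,0],[-0.035,0.0046,0,0,0,0,0],[-0.05,0.0046,0,0,0,0,0],[-0.05,0.0046,0,0,0,0,0],[-0.05,0.0046,0,0,0,0,0],[-0.05,0.0046,0,0,0,0,0],[-0.05,0.0046,0,0,0,0,0],[-0.05,0.0046,0,0,0,0,0],[-0.05,0.0046,0,0,0,0,0],[-0.04,0.0046,0,0,0,0,0],[-0.02,0.0046,0,0,0,0,0],[0,0,0,0,0,-0.59,0],[0,0,0,0,0,-0.59,0],[0,0,0,0,0,-0.59,0],[0,0,0,0,0,0,0],[0,0,0,0,0,0,0],[0,0,0,0,0,0,0]]]'
python3 -m pendant '[[[0,0,0.01,0,0,0,0],[0,0,0.02,0,0,0,0],[0,0,0.03,0,0,0,0],[0,0,0.03,0,0,0,0],[0,0,0.03,0,0,0,0],[0,0,0.02,0,0,0,0],[0,0,0.015,0,0,0,0],[0,0,0.007,0,0,0,0],[0,0,0,0,0,0,0],[0,0,0,0,0,0,0],[0,0,0,0,0,0,0]]]'
python3 - <<'E'
from h import *
delta(.5631,-.1858,.0596,.1655)
E
```

```text
t: 29.45
tcp_pos: [0.5643, -0.1851, 0.2101]
tool_rot: [0.647, 0.763, -0.0, -0.0]
force: [0.1, -0.3, -1.7]
finger_gap: 0.531
gripper_force: 46.7
t: 30.55
tcp_pos: [0.5651, -0.1857, 0.0818]
tool_rot: [0.646, 0.763, 0.0, 0.001]
force: [0.4, 0.3, -2.1]
finger_gap: 0.536
gripper_force: 46.7
t 30.6 tcp [ 0.5651 -0.1857  0.0818] shift [ 0.0004 -0.0026  0.0277] turn [ 0.014  0.011 -0.001] gap 0.536 grip 46.664535999298096 F [ 0.4  0.3 -2.1]
```

```bash
python3 -m pendant '[[[0.0004,-0.002,0.008,0,0,0,0],[0,0,0.008,0,0,0,0],[0,0,0.006,0,0,0,0],[0,0,0.003,0,0,0,0],[0,0,0.0015,0,0,0,0],[0,0,0.0005,0,0,0,0],[0,0,0,0,0,0,0],[0,0,0,0,0,0,0],[0,0,0,0,0,0,0]]]'
python3 - <<'E'
from h import *
delta(.5631,-.1858,.0596,.1655)
E
```

```text
t: 31.45
tcp_pos: [0.5624, -0.1851, 0.0596]
tool_rot: [0.646, 0.763, -0.0, -0.0]
force: [-3.4, 1.1, 4.9]
finger_gap: 0.533
gripper_force: 47.2
t 31.4 tcp [ 0.5624 -0.1851  0.0596] shift [-0.001   0.0007 -0.    ] turn [-0.006 -0.003  0.   ] gap 0.533 grip 47.224674224853516 F [-3.4  1.1  4.9]
```

Contact with the board; release and go for the jar.

```bash
python3 -m pendant '[[[0,0,0,0,0,0,0.65],[0,0,0,0,0,0,0.75],[0,0,0,0,0,0,1],[0,0,0,0,0,0,1],[0,0,0,0,0,0,1],[0,0,0,0,0,0,1],[0,0,0,0,0,0,1],[0,0,-0.01,0,0,0,1],[0,0,-0.03,0,0,0,1],[0,0,-0.05,0,0,0,1],[0,0,-0.05,0,0,0,1],[0,0,-0.05,0,0,0,1],[0,0,0,0,0,0.6,1],[0,0,0,0,0,0.6,1],[0,0,0,0,0,0.57,1],[0,0,0,0,0,0,1],[0,0,0,0,0,0,1]]]'
python3 -c "
from h import *
delta(.5431,.0993,.05,-.044)"
```

```text
t: 33.15
tcp_pos: [0.5627, -0.1853, 0.2116]
tool_rot: [0.723, 0.691, 0.0, 0.0]
force: [-0.1, 0.3, 0.3]
finger_gap: 1.003
gripper_force: 0.0
t 33.1 tcp [ 0.5627 -0.1853  0.2116] shift [ 0.3542 -0.0408  0.2019] turn [ 0.002  0.001 -0.013] gap 1.003 grip 0.0 F [-0.1  0.3  0.3]
```

```bash
python3 -m pendant '[[[0.02,-0.0045,0,0,0,0,1],[0.04,-0.0045,0,0,0,0,1],[0.05,-0.0045,0,0,0,0,1],[0.05,-0.0045,0,0,0,0,1],[0.05,-0.0045,0,0,0,0,1],[0.05,-0.0045,0,0,0,0,1],[0.05,-0.0045,0,0,0,0,1],[0.03,-0.0045,0,0,0,0,1],[0.0142,-0.0045,0,0,0,0,1],[0,0,0,0,0,0,1],[0,0,0,0,0,0,1],[0,0,0,0,0,0,1]]]'
python3 - <<'E'
from h import *
from station import eyes
delta(.543,.0993,.05,-.044)
d=eyes.snapshot("wrist"); P=cloud(d)
w=(P[...,2]>.09)&(P[...,2]<.108)&(abs(P[...,0]-.543)<.03)&(abs(P[...,1]-.0993)<.03); print("jar top",w.sum(),cv2.minEnclosingCircle(P[w][:,:2].astype(np.float32)))
d=eyes.snapshot("top"); P=cloud(d); b=(P[...,2]>.09)&(P[...,2]<.11)&(abs(P[...,0]-.5631)<.035)&(abs(P[...,1]+.1868)<.035); print("can",cv2.minAreaRect(P[b][:,:2].astype(np.float32)),np.percentile(P[b][:,2],[5,50,95]))
E
```

```text
t: 34.35
tcp_pos: [0.544, 0.098, 0.2112]
tool_rot: [0.724, 0.69, -0.0, 0.0]
force: [0.1, 0.5, -0.1]
finger_gap: 0.999
gripper_force: 0.0
t 34.4 tcp [0.544  0.098  0.2112] shift [ 0.0016 -0.0014  0.2015] turn [ 0.001  0.003 -0.037] gap 0.999 grip 0.0 F [ 0.1  0.5 -0.1]
jar top 1389 ((0.5416256189346313, 0.1001928374171257), 0.015936177223920822)
can ((0.5630894899368286, -0.18510158360004425), (0.04002048820257187, 0.04006887972354889), 9.1642427444458) [0.09587924 0.09958034 0.10236524]
```

```bash
python3 -m pendant '[[[0.0018,-0.0018,0.02,0,0,0,1],[0,0,0.03,0,0,0,1],[0,0,0.03,0,0,0,1],[0,0,0.03,0,0,0,1],[0,0,0.03,0,0,0,1],[0,0,0.03,0,0,0,1],[0,0,0.02,0,0,0,1],[0,0,0.0115,0,0,0,1],[0,0,0,0,0,0,1],[0,0,0,0,0,0,0.65],[0,0,0,0,0,0,0.55],[0,0,0,0,0,0,0],[0,0,0,0,0,0,0],[0,0,0,0,0,0,0],[0,0,0,0,0,0,0],[0,0,0,0,0,0,0],[0,0,0,0,0,0,0],[0,0,0,0,0,0,0]]]' 45
python3 -m pendant '[[[0,0,-0.004,0,0,0,0],[0,0,-0.008,0,0,0,0],[0,0,-0.02,0,0,0,0],[0,0,-0.025,0,0,0,0],[0,0,-0.03,0,0,0,0],[0,0,-0.03,0,0,0,0],[0,0,-0.03,0,0,0,0],[0,0,-0.03,0,0,0,0],[0,0,-0.015,0,0,0,0],[0,0,-0.008,0,0,0,0],[0,0,0,0,0,0,0],[0,0,0,0,0,0,0]]]'
python3 -c "
from h import *
delta(.5499,-.1079,.06,.1655)"
```

```text
t: 36.25
tcp_pos: [0.5432, 0.1007, 0.0512]
tool_rot: [0.723, 0.69, 0.001, 0.001]
force: [-0.1, -0.7, 6.9]
finger_gap: 0.504
gripper_force: 45.9
t: 37.45
tcp_pos: [0.5416, 0.1007, 0.209]
tool_rot: [0.724, 0.69, -0.001, -0.001]
force: [-0.7, 0.5, -1.5]
finger_gap: 0.507
gripper_force: 45.9
t 37.5 tcp [0.5416 0.1007 0.209 ] shift [-0.26    0.023   0.1862] turn [-1.800e-02 -1.000e-03 -1.771e+00] gap 0.507 grip 45.92528700828552 F [-0.7  0.5 -1.5]
```

```bash
python3 -m pendant '[[[-0.02,0.0033,0,0,0,0,0],[-0.04,0.0033,0,0,0,0,0],[-0.05,0.0033,0,0,0,0,0],[-0.05,0.0033,0,0,0,0,0],[-0.05,0.0033,0,0,0,0,0],[-0.03,0.0033,0,0,0,0,0],[-0.02,0.0033,0,0,0,0,0],[0,0,0,0,0,-0.59,0],[0,0,0,0,0,-0.59,0],[0,0,0,0,0,-0.59,0],[0,0,0,0,0,0,0],[0,0,0,0,0,0,0],[0,0,0,0,0,0,0]]]'
python3 -m pendant '[[[0,0,0.01,0,0,0,0],[0,0,0.02,0,0,0,0],[0,0,0.03,0,0,0,0],[0,0,0.03,0,0,0,0],[0,0,0.03,0,0,0,0],[0,0,0.02,0,0,0,0],[0,0,0.015,0,0,0,0],[0,0,0.007,0,0,0,0],[0,0,0,0,0,0,0],[0,0,0,0,0,0,0],[0,0,0,0,0,0,0]]]'
python3 - <<'E'
from h import *
delta(.5499,-.1072,.0592,.1655)
E
```

```text
t: 38.75
tcp_pos: [0.5509, -0.1077, 0.2097]
tool_rot: [0.647, 0.763, -0.0, -0.0]
force: [0.2, 0.3, -1.4]
finger_gap: 0.503
gripper_force: 45.9
t: 39.85
tcp_pos: [0.5517, -0.1081, 0.0813]
tool_rot: [0.646, 0.763, 0.0, 0.001]
force: [0.0, 0.1, -1.2]
finger_gap: 0.502
gripper_force: 45.9
t 39.9 tcp [ 0.5517 -0.1081  0.0813] shift [ 0.0016 -0.0021  0.0276] turn [ 0.014  0.009 -0.001] gap 0.502 grip 45.93523621559143 F [ 0.   0.1 -1.2]
```

```bash
python3 -m pendant '[[[0.001,-0.0014,0.008,0,0,0,0],[0,0,0.008,0,0,0,0],[0,0,0.006,0,0,0,0],[0,0,0.003,0,0,0,0],[0,0,0.0015,0,0,0,0],[0,0,0.0005,0,0,0,0],[0,0,0,0,0,0,0],[0,0,0,0,0,0,0],[0,0,0,0,0,0,0]]]'
python3 - <<'E'
from h import *
delta(.5499,-.1072,.0592,.1655)
E
```

```text
t: 40.75
tcp_pos: [0.5494, -0.1071, 0.0592]
tool_rot: [0.646, 0.763, -0.0, -0.0]
force: [-2.6, 1.2, 5.3]
finger_gap: 0.503
gripper_force: 46.3
t 40.8 tcp [ 0.5494 -0.1071  0.0592] shift [-0.0002  0.0005 -0.    ] turn [-0.006 -0.003  0.   ] gap 0.503 grip 46.340357065200806 F [-2.6  1.2  5.3]
```

Contact; release, rise and move aside so the top camera sees the whole rack.

```bash
python3 -m pendant '[[[0,0,0,0,0,0,0.62],[0,0,0,0,0,0,0.75],[0,0,0,0,0,0,1],[0,0,0,0,0,0,1],[0,0,0,0,0,0,1],[0,0,0,0,0,0,1],[0,0,0,0,0,0,1],[0,0,-0.01,0,0,0,1],[0,0,-0.03,0,0,0,1],[0,0,-0.05,0,0,0,1],[0,0,-0.05,0,0,0,1],[0,0,-0.05,0,0,0,1],[0.05,0,0,0,0,0,1],[0.05,0,0,0,0,0,1],[0.05,0,0,0,0,0,1],[0.05,0,0,0,0,0,1],[0.05,0,0,0,0,0,1],[0.05,0,0,0,0,0,1],[0.05,0,0,0,0,0,1],[0.05,0,0,0,0,0,1]]]'
python3 - <<'E'
from h import *
from station import eyes
d=eyes.snapshot("top"); P=cloud(d)
for n,x,y,lo,hi in(("tin",.5895,-.3447,.08,.095),("mill",.5763,-.2658,.105,.13),("can",.5631,-.1868,.09,.11),("jar",.5499,-.1079,.1,.115)):
    b=(P[...,2]>lo)&(P[...,2]<hi)&(abs(P[...,0]-x)<.035)&(abs(P[...,1]-y)<.035); r=cv2.minAreaRect(P[b][:,:2].astype(np.float32)); print(n,x,y,np.round(r[0],4),np.round(r[1],4),np.percentile(P[b][:,2],[50,95]).round(4))
cv2.imwrite("pics/t9.png",cv2.resize(d["pixels"][140:320,280:560],None,fx=2.8,fy=2.8)[...,::-1])
E
```

```text
t: 42.75
tcp_pos: [0.4966, 0.2099, 0.2115]
tool_rot: [0.646, 0.763, 0.0, 0.0]
force: [0.5, -1.1, -0.2]
finger_gap: 1.001
gripper_force: 0.0
tin 0.5895 -0.3447 [ 0.5892 -0.3426] [0.0538 0.0551] [0.0856 0.0883]
mill 0.5763 -0.2658 [ 0.5757 -0.2641] [0.0361 0.0347] [0.1144 0.1199]
can 0.5631 -0.1868 [ 0.5632 -0.185 ] [0.0402 0.0401] [0.0997 0.1023]
jar 0.5499 -0.1079 [ 0.5498 -0.1063] [0.0312 0.0298] [0.1058 0.1081]
```

View pics/t9.png

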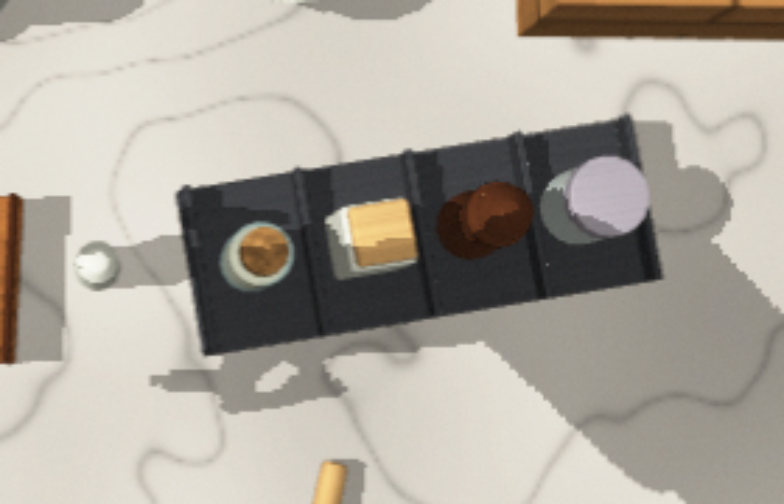

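All four stand upright within about 2 mm of their bay centres: jar (257,256), canister (372,238), mill (484,219), tin (596,200), which is the reverse order. Hand in.

```bash
python3 -c "
from station import job
print(job.sign_off())"
```

```text
the job is handed in; nothing more can be done
None
```

The job is handed in at about 43 s of the 122 s allowed: jar, canister, mill and tin stand upright, left to right, on the metal rack in reverse order, each within about 2 mm of its bay's centre by the last top-camera picture.

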